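# Overhang a toothed box panel on the gluing board

### The arm

A 6-joint arm with a two-finger parallel gripper is mounted at the origin on the work surface. World frame = base frame: x ahead of the robot, y to its left, z up, the work surface at z = 0. Lengths are in m, angles in degrees, forces in N, time in s.
With the tool pointing down it reaches from about 0.35 to 0.875 m from the base axis. Payload 4.2 kg.
Tool frame: the origin (TCP) lies midway between the tips of the shut fingers; the grasp point (between the pads) lies 19 mm behind it; z points along the fingers, y is the line along which they close (so a half turn about z gives the same grasp; the last joint's range is limited). The gripper opens to 87 mm and grips with 3 to 60 N. Pads are 19 mm wide; open, the fingers measure 117 mm over their backs; the gripper's body (75 mm by 190 mm) begins 51 mm behind the grasp point.
Start: joints at [-56.001, 22.042, 0.453, 0, -68.411, -14.817], TCP at [0.205, -0.59, 0.223] pointing down, gripper open.
Joint ranges: [-179.83, 179.83], [-69.29, 118.12], [-61.27, 80.66], [-181.25, 117.63], [-171.15, -9.14], [-177.46, 177.46]. Speed limits (degrees/s): [159.86, 159.86, 180, 180, 180, 180].

### API

Orientations are given as [roll, pitch, yaw] about the fixed x, y, z axes, in that order (R = Rz(yaw) Ry(pitch) Rx(roll)).
In Python, from workcell import env gives the robot as it stands. The module is installed in compiled form; this text tells all that it offers. Calls block until the motion is done:
- env.goto(position, orientation): joint-space move of the TCP to a pose.
- env.move_straight(position, rotation=None, rate=0.15, force_limit=None): straight line of the TCP; rotation=None keeps the orientation; rate is the mean speed in m/s. With force_limit (N) it stops when the force on the tool has changed by that much, and returns True; else False.
- env.set_joints(angles): joint-space move.
- env.gripper_to(opening, grasp_force=None): opening from 0.0 (shut) to 1.0 (fully open); grasp_force is the grip in N (None keeps the last); returns when the fingers have stopped.
- env.dwell(seconds).
- env.inverse_kinematics(position, orientation): joint angles nearest the present ones, or None.
- env.read_state(): the state.
- env.grab_frame(name): name is "scene" or "top" or "wrist"; returns a dict with "image" (480x640x3 uint8, blue, green, red), "fx", "fy", "cx", "cy" (pixels), "position" and "orientation" of the camera in the world. Camera axes: x right, y up, looking along -z (the intrinsics and any distortion apply to the point x, -y, -z); pixel columns grow to the right and rows downward; lengths in m; the calibration is good to about 2 mm. A picture is of the moment at which its call begins. There is no depth.
A pose or a line that the arm cannot do raises env.Unreachable and nothing moves.
- env.close_job(): hands the job in; it is judged then, once.
Trained networks look in a picture, given as the dict that the camera call returned (one of the last four; its "shot" number tells which), for a name from the list of things; names that differ only in an ending like _2 or _b are one class to them, and where a whole thing is asked for, a point or a joint stands for the part that bears it (a point fixed in the world has none). Each returns a list of dicts, best first, with "score" (0 to 1); they miss things now and then, are a little off and sometimes report something else, mostly with a low value. They report only what shows in the picture. A call takes as long as a camera call. They do not tell look-alikes from the thing itself.
- env.search_frame(picture, thing): "xyz" ([x, y, z] in m, in world coordinates, good to about 4 mm: the middle of the surface that is visible of it).
- env.trace(picture, thing): "mask" (480x640 bool, what is visible of it).
The state is a dict: "clock": time; "joint_positions": joint angles; "qvel": joint speeds; "joint_torque": joint torques, N m; "position": TCP position; "tool_rot": TCP orientation; "force": force on the tool from outside, world axes, zero at the start; "wrist_torque": the same for the moment, N m; "opening": opening from 0.0 (shut) to 1.0 (fully open); "finger_force": force on a finger pad.
Only numpy, scipy, OpenCV 4.12 (cv2) and the standard library are available. Lean on these libraries where they do the work, as an engineer would, in place of code of your own. Each camera call takes 0.05 s, during which the arm holds its last target. There are 200 camera calls.

### The job

Get the toothed plywood panel ready for gluing: using only the fingertips, push it flat up against the wooden batten of the white gluing board and along the batten, until its toothed end hangs out about 30 mm past the end of the board on the robot's left. Slide it only, never lift or tip it, and leave it lying there with the glue bottle, the wood block and the plain panel undisturbed.

Things in the scene. Friction and masses are not known exactly. Their poses are not given: they have to be found in the camera images.
- glue_board: Gluing board fixed on the bench, white top 60 mm up, 220 mm (x) by 360 mm (y), no rims. Origin: centre of its footprint at bench height; x points away from the robot to the batten, y along it to the robot's left; turned up to 0.3 rad either way. The batten, 25 mm wide and 18 mm high, runs along the whole far side; its near face is 85 mm from the origin. The left end is at y = 180 mm.
- batten_face (a point): Point on the near face of the batten, halfway along it, at the level of the board's top; at (85, 0, 60) mm in the board's frame; axes as the board's.
- board_open_end (a point): Middle of the board's left-hand end edge (+y), on its top; at (0, 180, 60) mm in the board's frame; axes as the board's. The panel must hang out past here, along +y.
- toothed_panel: Loose plywood panel flat on the board: 100 mm (x) by 140 mm (y, with teeth), 6 mm thick, 60 g; slides at a light push. The +y end, to the robot's left, has five teeth 11 mm wide, 6 mm deep; the other edges are straight. Origin: centre of its underside. Starts wholly on the board, clear of the batten, up to 0.2 rad askew.
- toothed_end (a point): Middle of the line through the tips of the panel's teeth, at half its thickness: (0, 70, 3) mm in the panel's frame; axes as the panel's.
- glue_bottle: White glue bottle with a yellow and black band and an orange nozzle, 66 mm across and 204 mm tall, standing on the bench beyond one end of the board. Origin: centre of its base. Leave it alone.
- wood_block: Plain wooden cube, 65 mm, on the bench beyond the other end of the board. Origin: centre of its underside. Leave it alone.
- plain_panel: Plywood panel with four straight edges, 80 mm (x) by 120 mm (y) and 6 mm thick, lying on the bench to the right of the board. Origin: centre of its underside. Leave it alone.
Mind the look-alikes: they are no part of the job. Leave any green or turquoise look-alike of the toothed_panel alone.

How it is judged (in metres and radians):
At the end, for the whole second after the job is handed in: The toothed panel lies flat and still on the gluing board, its long side against the batten (gap at most 5 mm at the middle, within 0.06 rad of parallel), its tooth tips 20 to 40 mm past the board's left-hand end (y of toothed_end in the frame of board_open_end between 0.02 and 0.04 m and x of toothed_panel in the frame of batten_face above -0.055 m and angle between the y axis of toothed_panel and the y axis of glue_board, either way round below 0.06 rad and height (world z) of toothed_panel between 0.057 and 0.063 m and angle between toothed_panel's own z axis and vertical below 0.04 rad and linear speed of toothed_panel below 0.01 m/s); the robot touches nothing.
It fails at once if the toothed panel is lifted off the board or tipped (height (world z) of toothed_panel above 0.07 m or angle between toothed_panel's own z axis and vertical above 0.15 rad).
It fails at once if the toothed panel is pushed off the board (height (world z) of toothed_panel below 0.045 m).
It fails at once if the glue bottle is disturbed (distance of glue_bottle from where it was at the start of the episode above 0.02 m or angle between glue_bottle's own z axis and vertical above 0.2 rad).
It fails at once if the wood block is disturbed (distance of wood_block from where it was at the start of the episode above 0.02 m).
It fails at once if the plain panel is disturbed (distance of plain_panel from where it was at the start of the episode above 0.02 m).
It also fails if it takes over 45 s, if anything falls off the work surface, if the arm or the gripper's body presses on something with over 40 N, if the wrist force passes 120 N, or if a joint passes its speed limit or range.

## Working session

There is one attempt and no reset: what is moved stays moved. The work goes in short steps, each a Python script; the robot and the scene stay as the last script left them, time stands still between calls to the robot, and variables do not carry over. Pictures are saved under pics/ and viewed, at most 10 in all, crops included, and the job is handed in when it is done.

```bash
mkdir -p pics; python3 - <<'E'
from workcell import env
import cv2,numpy as np
for n in ["top","scene"]:
    p=env.grab_frame(n); cv2.imwrite(f"pics/{n}0.png",p["image"])
    print(n,{k:v for k,v in p.items() if k!="image"})
    for t in ["toothed_panel","glue_board","plain_panel","glue_bottle","wood_block"]:
        print(t,[(np.round(d["xyz"],3),round(d["score"],2)) for d in env.search_frame(p,t)])
print(env.read_state()["clock"])
E
```

```text
top {'fx': 467.78945863556135, 'fy': 467.78945863556135, 'cx': 318.6002484695654, 'cy': 234.52921602290306, 'position': array([ 0.38186652, -0.01495083,  1.08072086]), 'orientation': array([  6.34880222,  -0.341783  , -89.18335253]), 'shot': 1}
toothed_panel [(array([0.36 , 0.186, 0.004]), 0.96), (array([0.55 , 0.05 , 0.069]), 0.78), (array([ 0.615, -0.334,  0.007]), 0.73), (array([ 0.33 , -0.429,  0.003]), 0.68)]
glue_board [(array([0.579, 0.032, 0.058]), 0.72)]
plain_panel [(array([ 0.335, -0.2  ,  0.004]), 0.66)]
glue_bottle [(array([0.614, 0.355, 0.127]), 0.83)]
wood_block [(array([ 0.454, -0.255,  0.064]), 0.95)]
scene {'fx': 436.0823902823935, 'fy': 436.0823902823935, 'cx': 316.8696275809692, 'cy': 235.91292665235093, 'position': array([1.33929104, 0.02098765, 0.76227555]), 'orientation': array([51.40112228, -1.26721326, 94.24780221]), 'shot': 2}
toothed_panel [(array([ 0.621, -0.335,  0.006]), 0.97), (array([0.558, 0.047, 0.069]), 0.96), (array([ 0.336, -0.426,  0.009]), 0.8), (array([0.371, 0.182, 0.003]), 0.57)]
glue_board [(array([0.622, 0.041, 0.06 ]), 0.74)]
plain_panel [(array([ 0.339, -0.2  ,  0.006]), 0.55)]
glue_bottle [(array([0.644, 0.362, 0.101]), 0.75)]
wood_block [(array([ 0.471, -0.262,  0.057]), 0.72)]
0.6
```

View pics/top0.png

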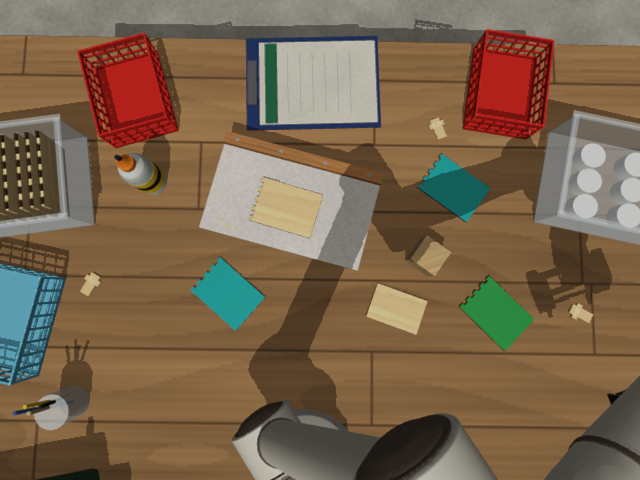

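View pics/scene0.png

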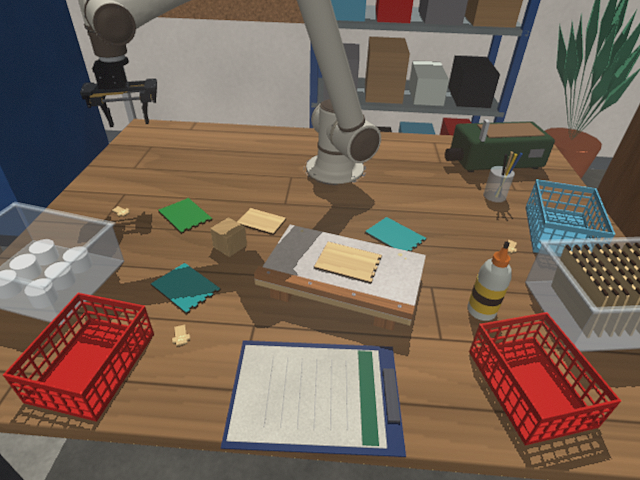

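Top view: the look-alikes for the toothed panel are turquoise (228,293), turquoise (455,187), green (497,313), and the plain plywood panel (397,308) on the bench. The target is the plywood one on the white board at (285,207), with its teeth to the left. The batten runs from (228,137) to (380,180), the bottle is at (140,175) and the block at (430,255). The scene view agrees, with the panel at (348,262). Next I'll check a close crop and measure.

```bash
cat > h.py <<'E'
from workcell import env
import cv2,numpy as np
from scipy.spatial.transform import Rotation as R
def pix2w(p,uv,z):
    uv=np.atleast_2d(uv).astype(float)
    d=np.c_[(uv[:,0]-p["cx"])/p["fx"],-(uv[:,1]-p["cy"])/p["fy"],-np.ones(len(uv))]
    d=d@R.from_euler("xyz",p["orientation"],degrees=True).as_matrix().T
    return p["position"]+d*((z-p["position"][2])/d[:,2])[:,None]
def w2pix(p,X):
    c=(np.atleast_2d(X)-p["position"])@R.from_euler("xyz",p["orientation"],degrees=True).as_matrix()
    return np.c_[p["cx"]+p["fx"]*c[:,0]/-c[:,2],p["cy"]-p["fy"]*c[:,1]/-c[:,2]]
def panel(p):
    m=[x for x in env.trace(p,"toothed_panel")]
    out=[]
    for d in m:
        v,u=np.nonzero(d["mask"]); 
        if len(u)<200: continue
        r=cv2.minAreaRect(pix2w(p,np.c_[u,v],.066)[:,:2].astype(np.float32)*1000)
        out.append((round(d["score"],2),(int(u.mean()),int(v.mean())),np.round(r[0],1),np.round(r[1],1),round(r[2],1)))
    return out
E
python3 - <<'E'
from h import *
p=env.grab_frame("top")
for o in panel(p): print(o)
for d in env.trace(p,"glue_board"):
    m=d["mask"].astype(np.uint8); c=max(cv2.findContours(m,0,1)[0],key=cv2.contourArea)
    print(d["score"],m.sum(),cv2.approxPolyDP(c,4,True).reshape(-1,2).tolist())
c=p["image"][120:280,190:400]; cv2.imwrite("pics/crop1.png",cv2.resize(c,None,fx=3.8,fy=3.75,interpolation=cv2.INTER_CUBIC)[:600,:800])
E
```

```text
(0.97, (496, 313), array([ 331.8, -403.4]), array([136.2,  97.4]), 45.2)
(0.82, (453, 187), array([ 603.7, -315.7]), array([136.3,  97.6]), 54.7)
(0.78, (227, 293), array([365.3, 175.4]), array([133. ,  94.5]), 48.9)
(0.55, (285, 207), array([554.8,  54.6]), array([140.6, 100.7]), 72.9)
0.81 13235 [[226, 132], [201, 226], [356, 269], [380, 174]]
0.26 1430 [[115, 156], [122, 179], [148, 193], [163, 188], [165, 174], [136, 153]]
```

View pics/crop1.png

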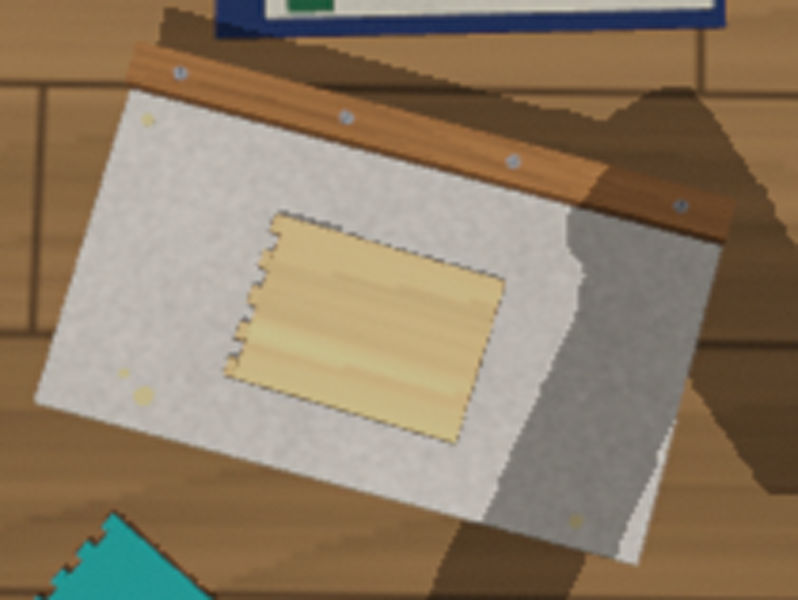

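The crop confirms the plywood panel on the white board, teeth at its left end (crop 255,290). The white top's corners are at crop (36,403), (638,565), (722,243) and (132,90). I'll put everything into the board frame.

```bash
python3 - <<'E'
from h import *
p=env.grab_frame("top")
C=np.array([[36,403],[638,565],[722,244],[132,91]])/[3.8,3.75]+[190,120]-0.4
W=pix2w(p,C,.06)[:,:2]; print(W)
n=lambda a:np.linalg.norm(a)
print("len near",n(W[0]-W[1]),"far",n(W[3]-W[2]),"ends",n(W[3]-W[0]),n(W[2]-W[1]))
d1=W[0]-W[1];d2=W[3]-W[2]
yaws=[np.degrees(np.arctan2(-d[0],d[1])) for d in (d1,d2)];print("yaw",yaws)
yaw=np.radians(np.mean(yaws)); ex=np.array([np.cos(yaw),np.sin(yaw)]);ey=np.array([-ex[1],ex[0]])
# fit origin from expected corners
E=np.array([[-110,180],[-110,-180],[85,-180],[85,180]])/1000
o=(W-E@np.array([ex,ey])).mean(0); print("origin",o,"res mm",((W-o)@np.c_[ex,ey]-E)*1000)
for nme,q in dict(panel=[.5548,.0546],bottle=[.614,.355],bottle2=[.644,.362],block=[.454,-.255]).items(): print(nme,(np.array(q)-o)@np.c_[ex,ey]*1000)
np.savez("board.npz",o=o,yaw=yaw)
E
```

```text
[[ 0.50808465  0.24327554]
 [ 0.41846458 -0.10524434]
 [ 0.60908426 -0.15345832]
 [ 0.69678087  0.19473022]]
len near 0.3598581137633691 far 0.3590626113392488 ends 0.19484073358171747 0.19662260860105557
yaw [np.float64(-14.420876314883676), np.float64(-14.136785704727494)]
origin [0.57021742 0.04174276] res mm [[ 0.08045397 -0.017679  ]
 [-0.81169033  0.12531312]
 [ 0.81070424  0.41542899]
 [-0.07946789 -0.52306311]]
panel [-18.11225243   8.65746735]
bottle [-34.83207144 314.37833293]
bottle2 [ -7.48535056 328.56131065]
block [ -39.43818447 -316.23944649]
```

```bash
cat >> h.py <<'E'
try:
    B=np.load("board.npz");o=B["o"];yaw=float(B["yaw"]);M=np.array([[np.cos(yaw),np.sin(yaw)],[-np.sin(yaw),np.cos(yaw)]])
except FileNotFoundError: pass
def bw(x,y,z): return [*(o+np.array([x,y])/1000@M),z/1000]
def tb(): 
    s=env.read_state(); q=np.array(s["position"]); return np.round([*((q[:2]-o)@M.T*1000),q[2]*1000],1),np.round(s["force"],1),round(s["clock"],1)
def see(name=None):
    p=env.grab_frame("top")
    for x in panel(p):
        if abs(((x[2]/1000-o)@M.T)[0])<.1 and abs(((x[2]/1000-o)@M.T)[1])<.2: print("panel board-frame",np.round((x[2]/1000-o)@M.T*1000,1),x[3],"ang-board",x[4]-90-np.degrees(yaw) if x[3][0]>x[3][1] else x[4]-np.degrees(yaw))
    if name: cv2.imwrite(name,cv2.resize(p["image"][100:290,150:403],None,fx=3,fy=3))
E
python3 - <<'E'
from h import *
r=[180,0,np.degrees(yaw)]
print(env.inverse_kinematics(bw(-95,8,180),r))
env.gripper_to(0.8)
env.goto(bw(-95,8,180),r)
print(env.move_straight(bw(-95,8,90)))
print(env.move_straight(bw(-95,8,62.5),rate=.04,force_limit=5),tb())
print(env.move_straight(bw(-22,8,62.5),rate=.04,force_limit=6),tb())
see("pics/a1.png")
E
```

```text
[ 2.78481368e+01  1.06651261e+01 -2.22621744e+01  2.54444375e-14
 -5.70726995e+01  4.78730322e+01]
False
False (array([-94.9,   8.1,  62.5]), array([ 0.2,  0.5, -0.6]), 5.6)
True (array([-26.9,   7.7,  61.8]), array([0.2, 0. , 0.6]), 7.1)
panel board-frame [ 41.5 -33.9] [64.8 99.1] ang-board 103.97883100980559
```

View pics/a1.png

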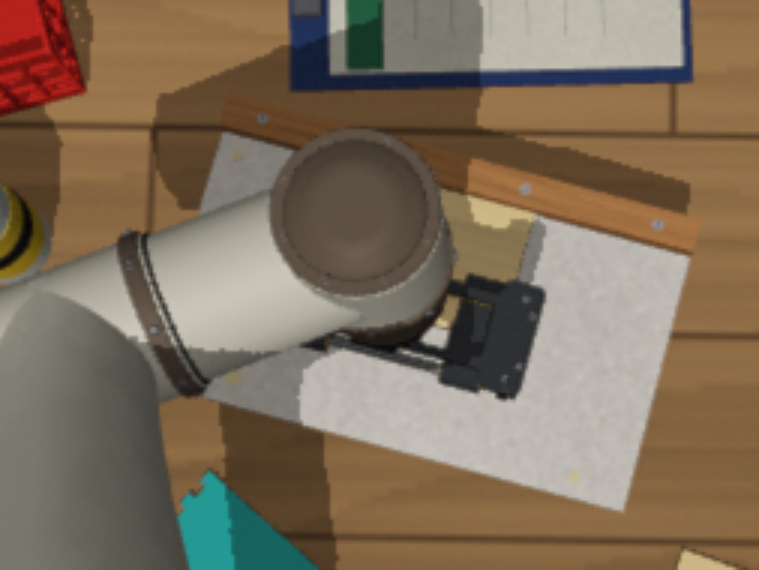

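The far part of the panel is up against the batten at about (500,205), and the arm hides the rest. Next I'll push along the batten from the straight right end.

```bash
python3 - <<'E'
from h import *
env.move_straight(bw(-45,8,62.5)); env.move_straight(bw(-45,8,130),rate=.2)
env.gripper_to(0.4)
best=None
for a in (90,-90):
    r=[180,0,np.degrees(yaw)+a]; q=env.inverse_kinematics(bw(33,-90,130),r)
    if q is not None:
        c=np.abs(np.array(q)-env.read_state()["joint_positions"]).max(); print(a,c,q[5])
        if best is None or c<best[0]: best=(c,r)
r=best[1]
env.goto(bw(33,-90,130),r)
see()
print(env.move_straight(bw(33,-90,62.5),rate=.06,force_limit=5),tb())
print(env.move_straight(bw(33,58,62.5),rate=.05,force_limit=8),tb())
env.move_straight(bw(33,40,62.5)); env.move_straight(bw(33,40,130),rate=.2)
env.goto(bw(-40,-140,200),r)
see("pics/a2.png"); print(tb())
E
```

```text
90 103.3405724046615 155.07953093334393
-90 76.65942759533851 -24.92046906665608
panel board-frame [7.7 1.2] [ 69.7 126.1] ang-board 20.078831009805587
False (array([ 33.4, -89.9,  63. ]), array([ 0.6, -0.4, -0.2]), 11.5)
False (array([33. , 58. , 62.5]), array([0.1, 0.1, 0.6]), 14.6)
panel board-frame [ 36.4 139.3] [142.7  99.6] ang-board 0.778831009805586
(array([ -39.5, -139. ,  199. ]), array([-0.3,  1. ,  0.3]), 16.3)
```

View pics/a2.png

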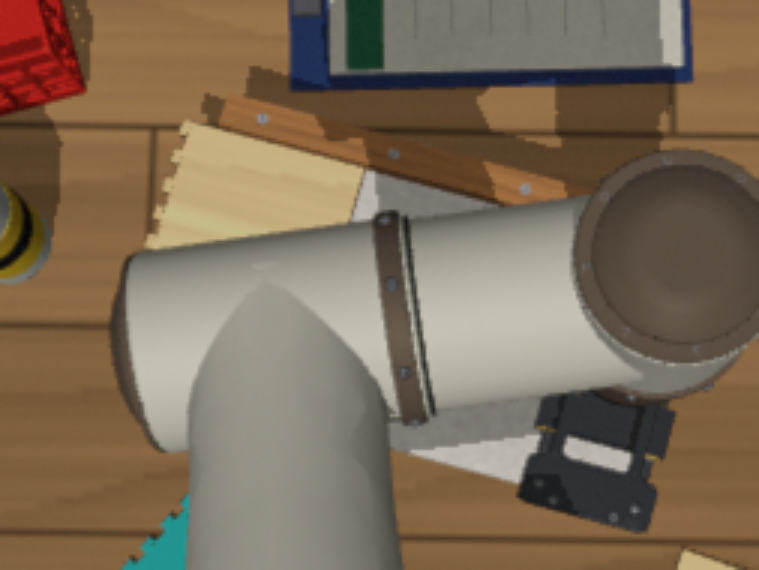

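The panel is flush with the batten from (185,122) to (363,165), with its teeth hanging past the board's left end. I'll retreat and check once with a clear view.

```bash
python3 - <<'E'
from h import *
env.set_joints([-56.001, 22.042, 0.453, 0, -68.411, -14.817])
see("pics/a3.png")
p=env.grab_frame("scene")
print([((np.array(x[2])/1000-o)@M.T*1000,x[3]) for x in panel(p)])
print(tb())
E
```

```text
panel board-frame [ 35.3 140. ] [141.9 103.1] ang-board 0.17883100980559163
[(array([ 187.58094906, -311.397648  ]), array([134.3,  94.5])), (array([-157.03338323,   93.5153451 ]), array([130.3,  99.3])), (array([ 34.53416714, 136.6977911 ]), array([138.6, 106.4])), (array([ -50.39295527, -461.3234325 ]), array([139.9,  93.6]))]
(array([-197.1, -702. ,  222.6]), array([0.5, 0.1, 0.8]), 18.6)
```

View pics/a3.png

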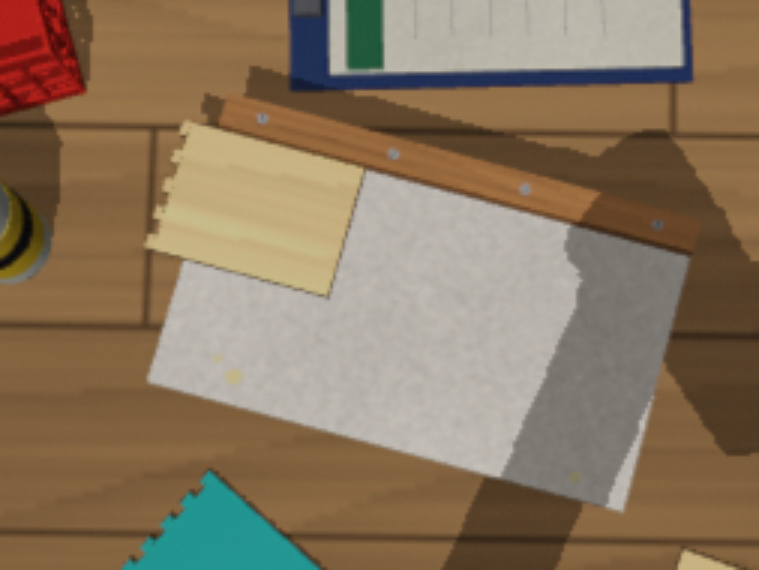

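The clear view shows the panel flush and parallel to the batten, from (185,122) to (363,168). Its teeth at (165,185) are about 30 mm past the board's end, and the bottle hasn't moved.

```bash
python3 -c "
from workcell import env
print(env.close_job())"
```

```text
the job is handed in; nothing more can be done
None
```

The job is handed in: the toothed panel lies flat against the batten, parallel to within about 0.2–0.8°, with its teeth about 30 mm past the board's left end by the overhead camera (27 mm by the scene camera), and nothing else was touched as far as the pictures show.

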